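# Draw a long core mount out of the half-covered conditioning chest

### The job

Slide the chest's clear pane fully open over its fixed half, then reach in and take out the long core mount: it is longer than the opening, so tilt it and ease it out end first without levering it hard against the fixed pane. Finish while holding it still in the gripper, level with its core side up, at least a hand's breadth above the chest's rim and touching nothing else; leave the short mount, the logger and the other things on the bench where they are.

Things in the scene. Friction and masses are not known exactly. Their poses are not given: they have to be found in the camera images.
- chest: conditioning chest: white plastic box fixed to the bench, 350 mm (its x) by 372 mm (its y), walls 6 mm, rim 100 mm high, inner floor at z = 6 mm. Origin: centre of its underside. The mounts lie on two slats across its floor, 12 mm wide, at y = -40 and +40 mm, tops at z = 14 mm. Tracks 10 mm wide on the long rims, and a stop on the -y end wall, reach z = 116 mm; the +y end wall ends at 100 mm
- opening (a point): centre, at rim height (100 mm), of the opening that the fully opened pane leaves: 178 mm along the chest's y (from the fixed pane's edge at chest y = +2 mm to the inner face of the +y end wall at 180 mm) by 330 mm along the chest's x. Axes as the chest's
- fixed_pane: clear acrylic pane with a metal edge, fixed over the chest's -y half: 330 x 184 x 5 mm, underside at chest z = 100 mm, from chest y = -184 to 0 mm (its 4 mm metal edge bead reaches +2 mm). Origin: centre of its underside
- pane (a joint): slide of the clear sliding pane (330 x 182 x 5 mm, at chest z = 107 to 113 mm): 0 = shut over the chest's +y half, grows as it slides toward the chest's -y over the fixed pane, 0.182 m = fully open, at its stop. Friction about 2 N, it stays where it is left
- pane_grip (a point): centre of the top edge of the sliding pane's grip, an upright aluminium rib in the middle of the pane: 80 mm along the chest's x, 14 mm thick along the chest's y, 30 mm high, its top (this point) 142 mm above the bench. Moves with the pane. Axes as the chest's
- long_mount: the long core mount: beech lath 24 mm wide (its x), 300 mm long (its y), 20 mm high, a thin dark core glued along its top; about 0.1 kg. Lies on the chest's slats roughly along the chest's y, on one side of the middle (the short mount on the other), half of it under the fixed pane. Origin: centre of its underside; z up, the core side
- end_near (a point): centre of the long mount's +y end face (the end under the sliding pane), 10 mm above its underside
- end_far (a point): centre of the long mount's -y end face (the end under the fixed pane), 10 mm above its underside
- short_mount: short core mount, 24 x 130 x 20 mm, same make, lying in the chest along its y. Origin: centre of its underside. Leave it
- logger: small grey humidity logger, 30 x 44 x 18 mm, on the chest floor in the middle of its width near the -y end. Origin: centre of its underside. Leave it
- loupe: black desk loupe, diameter 42 mm, 44 mm high, on the bench. Origin: centre of its underside
- sanding_block: cork sanding block, 110 x 66 x 33 mm, on the bench. Origin: centre of its underside
- mug: white mug, diameter 82 mm, 95 mm high, on the bench. Origin: centre of its underside
- ruler: steel ruler, 30 x 300 x 3 mm, on the bench. Origin: centre of its underside
- dust_brush: wooden dust brush, about 34 x 180 x 20 mm, on the bench. Origin: underside, near its middle

How it is judged:
By the outcome, as a careful person would: the job done as asked, in the order asked, and still so for the second after the job is handed in, while the arm keeps its last pose, push and grip.
It also fails if it takes over 54 s, if anything falls off the work surface, if the arm or the gripper's body presses on something with over 40 N, if the wrist force passes 120 N, or if a joint passes its speed limit or range.

### The arm

A 6-joint arm with a two-finger parallel gripper is mounted at the origin on the work surface. World frame = base frame: x ahead of the robot, y to its left, z up, the work surface at z = 0. Lengths are in m, angles in rad, forces in N, time in s.
With the tool pointing down it reaches from about 0.375 to 0.975 m from the base axis. Payload 3.8 kg.
Tool frame: the origin (TCP) lies midway between the tips of the shut fingers; the grasp point (between the pads) lies 19 mm behind it; x points along the fingers, z is the direction in which the jaws open and shut, and the axes are right-handed (so a half turn about x gives the same grasp; the last joint's range is limited). The gripper opens to 85 mm and grips with 20 to 120 N. Pads are 22 mm wide; open, the fingers measure 114 mm over their backs; the gripper's body (76 mm by 85 mm) begins 54 mm behind the grasp point. The pads swing forward as they close: fully open they stand 13 mm farther back than shut.
Start: joints at [1.262, 0.264, 1.604, -0, 1.274, -0.037], TCP at [0.181, 0.65, 0.231] pointing down, gripper open.
Joint ranges: [-2.63, 2.63], [-0.94, 2.18], [0.31, 2.57], [-1.31, 4.45], [0, 2.66], [-2.55, 2.55]. Speed limits (rad/s): [2.57, 2.57, 3.14, 3.14, 3.14, 3.14].

### API

Orientations are given as a rotation vector (axis times angle).
In Python, from workcell import * gives the robot as it stands. The module is installed in compiled form; this text tells all that it offers.
- The arm moves only by the tool carry_out, never from a script. Its arguments are lists of equal length, an entry for each row: "offset": the shift along the tool's x, y, z in cm, a list of three; "delta_rot": the turn, a rotation vector about the tool's x, y, z in degrees, a list of three. A call has exactly 5 rows; each row shifts and turns the commanded pose from where the row before left it, along the tool's axes as they then stand; what a row does not reach is not made up. A row lasts 1/12 s, in which the tool goes at most 41.7 mm and 7.16 degrees, less where a joint would pass 70% of its speed; a pose out of reach is approached as far as the arm can. A call is refused whole if a number of a shift passes 4.17 or a number of a turn 7.16, either way. A call with a gripper value outside its range is refused whole. "fingers" is the opening, from -1 (shut) to 1 (fully open), set as the call begins (left out, the last holds). The fingers move at their own pace and stop on an object; "newtons" is the grip in N (left out, the last holds). Time passes only in rows, so rows that do not move let the fingers close, or fill a call up. It gives the time, the measured TCP pose, the force and the opening at its end, in the units of the state.
- read_state(): the state, without advancing time (a new reading comes with each control period).
- read_camera(name): name is "scene" or "top"; returns (picture, depth): 400x640x3 uint8, red, green, blue; 400x640 float32, m along the optical axis (not along the pixel's ray), 0 where there is no reading.
- get_calibration(name): a dict with "fx", "fy", "cx", "cy" (pixels), "R" (3x3) and "t" (3): a world point X has camera coordinates R X + t. Camera axes: x right, y down, z forward; pixel columns grow to the right and rows downward; lengths in m; the calibration is good to about 2 mm. A picture is of the moment at which its call begins. get_calibration takes no time and is no camera call.
- finish_job(): hands the job in, once; it reports no verdict.
The state is a dict: "time": time; "q": joint angles; "joint_vel": joint speeds; "joint_torque": joint torques, N m; "tool_pos": TCP position; "tcp_rot": TCP orientation; "wrist_force": force on the tool from outside, world axes, zero at the start; "torque": the same for the moment, N m; "width": opening from 0.0 (shut) to 1.0 (fully open).
Only numpy, scipy, OpenCV 4.12 (cv2) and the standard library are available. Lean on these libraries where they do the work, as an engineer would, in place of code of your own. Each camera call takes 0.05 s, during which the arm holds its last target. There are 200 camera calls.

## Working session

There is one attempt and no reset: what is moved stays moved. The work goes in short steps, Python scripts to look and compute and a tool call to move; the robot and the scene stay as the last step left them, time stands still between calls to the robot, and variables do not carry over. Pictures are saved under pics/ and viewed, about 8 in all and at most 12, crops included, and the job is handed in when it is done.

Besides the shell and the picture viewer there is one more tool, called after ">>>" as name(argument=value, ...) on one line, values as JSON. carry_out: Moves the arm, as the interface text tells. Its arguments: {"type":"object","properties":{"offset":{"type":"array"},"delta_rot":{"type":"array"},"fingers":{"type":"number"},"newtons":{"type":"number"}},"required":["offset","delta_rot"]}

```bash
mkdir -p pics; python3 - <<'E'
from workcell import *
import cv2,numpy as np
s=read_state();print(s)
for n in ("top","scene"):
    p,d=read_camera(n);c=get_calibration(n);print(n,c)
    np.save(f"pics/{n}0.npy",d);cv2.imwrite(f"pics/{n}0.png",p[:,:,::-1])
E
```

```text
{'time': 0.0, 'q': array([ 1.26207505e+00,  2.64753940e-01,  1.60542268e+00, -8.60565068e-06,
        1.27369863e+00, -3.69220096e-02]), 'joint_vel': array([-3.00013588e-04, -3.95850670e-04, -9.21140012e-05,  7.85048551e-04,
        4.67726694e-04, -1.06444733e-03]), 'joint_torque': array([-2.34237588e-03, -5.15111482e+01, -3.67310071e+01, -3.50154605e-04,
        1.31124005e-02,  1.71231835e-05]), 'tool_pos': array([0.18100302, 0.64949468, 0.22993522]), 'tcp_rot': array([-1.00805538,  1.32751435,  1.005859  ]), 'wrist_force': array([ 0.15437224,  0.22140341, -0.00025762]), 'torque': array([ 0.04924623,  0.04839179, -0.00461794]), 'width': 1.0024795451137578}
top {'fx': 403.7854661449446, 'fy': 403.7854661449446, 'cx': 323.4673080463703, 'cy': 201.1284081882111, 'R': array([[ 0.04143343, -0.99913407,  0.00379251],
       [-0.97841667, -0.0413428 , -0.20246382],
       [ 0.20244529,  0.00467812, -0.9792824 ]]), 't': array([0.01124539, 0.51297318, 1.23429532])}
scene {'fx': 384.45807744366147, 'fy': 384.45807744366147, 'cx': 317.63838572028095, 'cy': 201.46636860358464, 'R': array([[-0.36584743,  0.93056868, -0.01405702],
       [ 0.63661023,  0.23920461, -0.73314976],
       [-0.6788837 , -0.2771698 , -0.67992193]]), 't': array([ 0.15051729, -0.26734347,  1.63997469])}
```

View pics/top0.png

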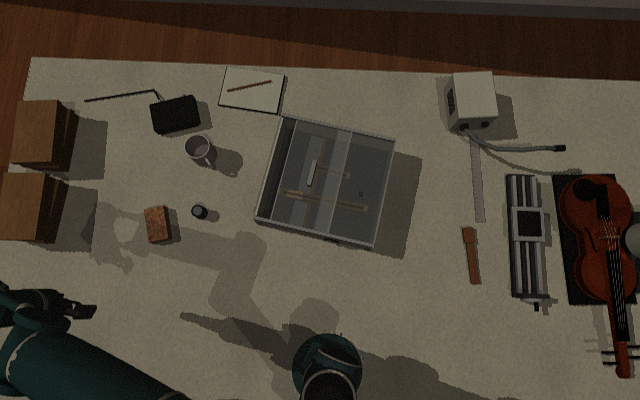

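View pics/scene0.png

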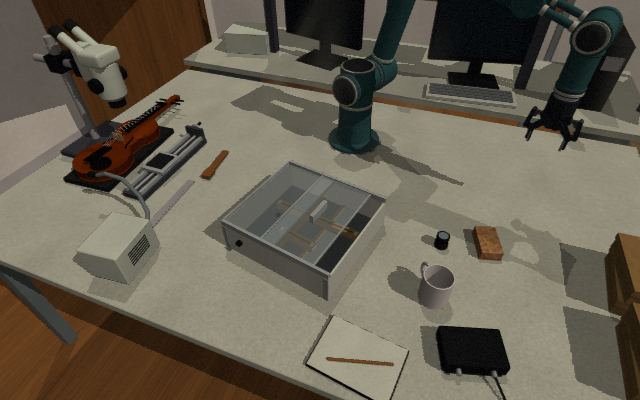

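The top view shows the chest at roughly (257–394, 117–247), with the grip rib at (311,173) and the long mount running from (286,192) to (368,208). Next I'll enlarge it.

```bash
python3 - <<'E'
import cv2,numpy as np
a=cv2.imread("pics/top0.png")[105:260,245:405];a=cv2.resize(a,None,fx=5,fy=3.87*5/3.87,interpolation=cv2.INTER_CUBIC)[:,:]
a=cv2.resize(cv2.imread("pics/top0.png")[108:254,248:402],None,fx=4,fy=4,interpolation=cv2.INTER_CUBIC)
cv2.imwrite("pics/c1.png",np.clip((a/255.)**0.6*255*1.2,0,255).astype(np.uint8))
np.set_printoptions(linewidth=250,precision=3,suppress=True)
for n in ["top","scene"]:
    d=np.load(f"pics/{n}0.npy")
    if n=="top": print(d[115:252:8,255:400:8])
E
```

```text
[[1.405 1.403 1.408 1.398 1.276 1.399 1.401 1.399 1.403 1.406 1.403 1.405 1.399 1.407 1.405 1.404 1.406 1.406 1.41 ]
 [1.396 1.401 0.    1.395 1.338 1.328 1.274 1.277 1.276 1.272 1.394 1.394 1.389 1.396 1.398 1.396 1.397 1.399 1.403]
 [1.393 1.395 1.387 1.282 1.386 1.271 1.273 1.273 1.27  1.269 1.268 1.268 1.273 1.27  1.386 1.39  1.394 1.387 1.394]
 [1.382 1.384 1.383 1.308 1.377 1.265 1.262 1.27  1.265 1.268 1.267 1.266 1.274 1.277 1.276 1.276 1.267 1.266 1.383]
 [1.375 1.376 1.381 1.34  1.369 1.258 1.262 1.261 1.263 1.259 1.26  1.262 1.268 1.269 1.272 1.27  1.27  1.268 1.386]
 [1.368 1.371 1.267 1.369 1.254 1.257 1.257 1.254 1.257 1.26  1.254 1.256 1.271 1.263 1.267 1.262 1.262 1.265 1.373]
 [1.371 1.366 1.267 1.361 1.254 1.249 1.254 1.25  1.253 1.251 1.254 1.249 1.26  1.259 1.259 1.262 1.261 1.244 1.369]
 [1.359 1.36  1.298 1.354 1.242 1.245 1.244 1.212 1.245 1.247 1.249 1.247 1.252 1.256 1.25  1.251 1.26  1.364 1.364]
 [1.361 1.356 1.333 1.352 1.236 1.237 1.241 1.207 1.243 1.24  1.236 1.251 0.    1.249 1.248 1.254 1.245 1.357 1.357]
 [1.352 1.246 1.347 1.234 1.237 1.236 1.235 1.2
[... 306 characters left out ...]
1.333 1.324 1.33  1.219 1.217 1.22  1.218 1.218 1.221 1.219 1.227 1.227 1.23  1.23  1.23  1.228 1.337 1.334 1.34 ]
 [1.208 1.211 1.216 1.213 1.218 1.22  1.216 1.219 1.213 1.215 1.222 1.227 1.225 1.222 1.224 1.223 1.329 1.334 1.333]
 [1.318 1.325 1.314 1.257 1.209 1.205 1.208 1.208 1.21  1.208 1.216 1.216 1.221 1.218 1.219 1.218 1.322 1.322 1.329]
 [1.314 1.314 1.317 1.316 1.318 1.315 1.317 1.266 1.217 1.201 1.201 1.213 1.21  1.214 1.216 1.204 1.318 1.319 1.319]
 [1.314 1.315 1.314 1.311 1.312 1.315 1.306 1.31  1.31  1.312 1.259 1.271 1.216 1.195 1.2   1.311 1.317 1.314 1.318]
 [1.309 1.306 1.312 1.311 1.313 1.308 1.312 0.    1.308 1.312 1.306 1.306 1.309 1.311 1.309 1.303 1.304 1.305 1.306]]
```

View pics/c1.png

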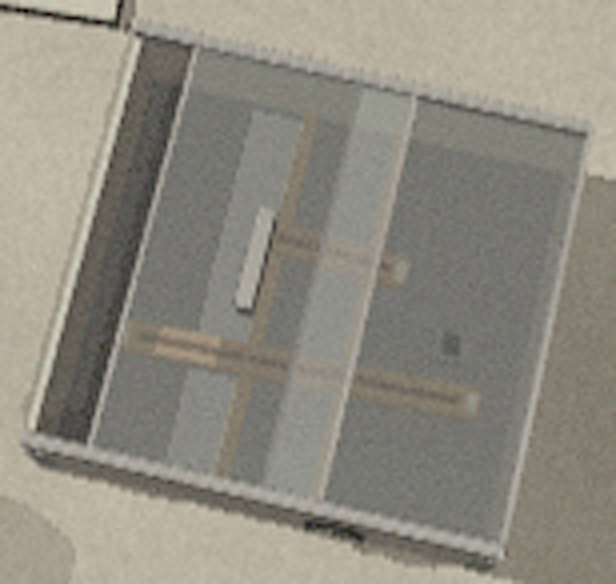

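The crop (scale 4, origin (248,108)) shows:
- **Sliding pane:** about 40 mm open already. Its edges run (195,50)–(90,440) and (412,98)–(322,495), and the rib spans (267,210)–(245,308).
- **Long mount:** top runs from about (128,335) to (478,402).
- **Short mount:** from (275,238) to (405,270).

Next I'll fit the poses.

```bash
cat > h.py <<'E'
import numpy as np,cv2
from scipy.optimize import least_squares
from scipy.spatial.transform import Rotation as Rn
from workcell import *
np.set_printoptions(precision=4,suppress=True,linewidth=160)
C={n:get_calibration(n) for n in ("top","scene")}
def proj(X,n="top"):
    c=C[n];p=np.asarray(X,float)@c["R"].T+c["t"]
    return np.c_[c["fx"]*p[:,0]/p[:,2]+c["cx"],c["fy"]*p[:,1]/p[:,2]+c["cy"]]
def back(u,v,z,n="top"):
    c=C[n];r=c["R"].T@np.array([(u-c["cx"])/c["fx"],(v-c["cy"])/c["fy"],1]);o=-c["R"].T@c["t"]
    return o+r*(z-o[2])/r[2]
def ch2w(P,q):
    P=np.atleast_2d(np.asarray(P,float));c,s=np.cos(q[2]),np.sin(q[2])
    return np.c_[c*P[:,0]-s*P[:,1]+q[0],s*P[:,0]+c*P[:,1]+q[1],P[:,2]]
def w2ch(P,q):
    P=np.atleast_2d(np.asarray(P,float));d=P[:,:2]-q[:2];c,s=np.cos(q[2]),np.sin(q[2])
    return np.c_[c*d[:,0]+s*d[:,1],-s*d[:,0]+c*d[:,1],P[:,2]]
E
cat > fit.py <<'E'
from h import *
cr=lambda u,v:np.array([u/4+248-.375,v/4+108-.375])
K=np.array([[175,186,116],[175,-186,116],[-175,-186,116],[-175,186,116]])/1e3
U=np.array([cr(137,24),cr(594,125),cr(502,548),cr(27,438)])
f=least_squares(lambda q:(proj(ch2w(K,q))-U).ravel(),[.6,0,-.2]);q=f.x
print("chest",q,np.degrees(q[2]),f.fun)
np.save("chest.npy",q)
for n,(u,v),z in [("pane+y",(195,50),.113),("pane+y",(90,440),.113),("pane-y",(412,98),.113),("pane-y",(322,495),.113),("rib",(267,210),.142),("rib",(245,308),.142),("near",(129,335),.034),("far",(477,401),.034),("sh",(275,240),.034),("sh",(405,270),.034),("log",(452,343),.024)]:
    w=back(*cr(u,v),z);print(n,w,w2ch(w,q)[0])
s=read_state();print(Rn.from_rotvec(s["tcp_rot"]).as_matrix())
def draw(n,img,q):
    im=cv2.resize(img,None,fx=4,fy=4,interpolation=cv2.INTER_CUBIC)
    def pl(P,c):cv2.polylines(im,[np.int32((proj(ch2w(np.array(P)/1e3,q),n)+.5)*4-.5)],True,c,1)
    pl([[175,186,116],[175,-186,116],[-175,-186,116],[-175,186,116]],(0,0,255))
    pl([[175,186,100],[-175,186,100],[-175,186,0],[175,186,0]],(0,255,0))
    pl([[165,0,105],[-165,0,105],[-165,-184,105],[165,-184,105]],(255,0,0))
    pl([[169,46,14],[-169,46,14],[-169,34,14],[169,34,14]],(255,255,0))
    pl([[169,-46,14],[-169,-46,14],[-169,-34,14],[169,-34,14]],(255,255,0))
    return im
b=lambda i:np.clip((i/255.)**.6*300,0,255).astype(np.uint8)
a=draw("top",b(cv2.imread("pics/top0.png")),q)[430:1020,990:1610]
cv2.imwrite("pics/o1.png",a)
a=draw("scene",b(cv2.imread("pics/scene0.png")),q)[600:1200,860:1580]
cv2.imwrite("pics/o2.png",a)
E
python3 fit.py
```

```text
chest [ 0.5752  0.0267 -0.1883] -10.791106890798757 [-0.1738 -1.7388  0.764  -1.5099  1.0796  1.8179 -1.6558  0.9559]
pane+y [0.7574 0.1289 0.113 ] [0.1599 0.1345 0.113 ]
pane+y [0.4422 0.1905 0.113 ] [-0.1614  0.1361  0.113 ]
pane-y [ 0.7246 -0.0438  0.113 ] [ 0.16   -0.0412  0.113 ]
pane-y [0.4079 0.0147 0.113 ] [-0.1621 -0.0431  0.113 ]
rib [0.6189 0.065  0.142 ] [0.0357 0.0458 0.142 ]
rib [0.542  0.0779 0.142 ] [-0.0422  0.0441  0.142 ]
near [0.5422 0.1756 0.034 ] [-0.0603  0.1401  0.034 ]
far [ 0.4996 -0.1079  0.034 ] [-0.0491 -0.1464  0.034 ]
sh [0.6273 0.0608 0.034 ] [0.0448 0.0432 0.034 ]
sh [ 0.6063 -0.0468  0.034 ] [ 0.0444 -0.0664  0.034 ]
log [ 0.549  -0.0876  0.024 ] [-0.0044 -0.1172  0.024 ]
[[-0.0006 -0.9633  0.2685]
 [-0.0019  0.2685  0.9633]
 [-1.      0.0001 -0.002 ]]
```

View pics/o1.png

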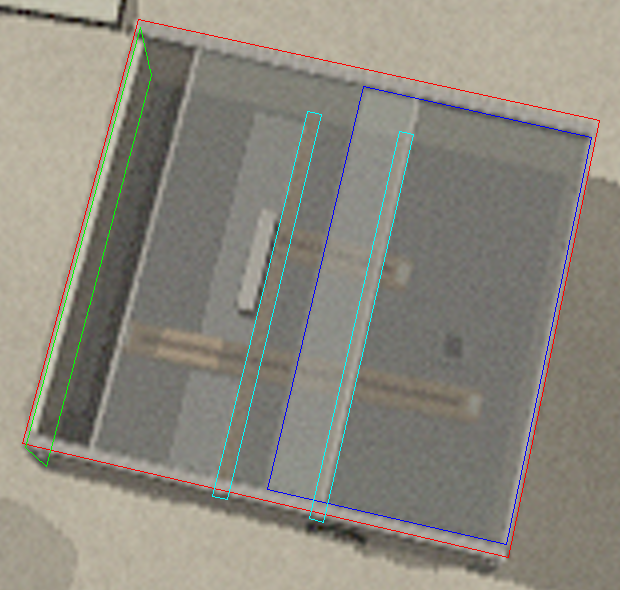

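View pics/o2.png

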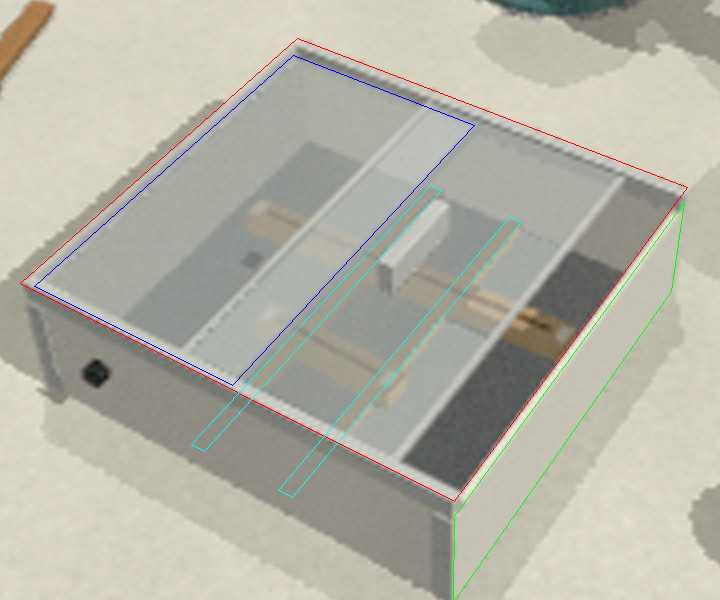

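The fit agrees in both views to about 1–2 mm. The chest is at (0.575, 0.027) with a yaw of −10.8°. The pane is about 44 mm open, so the rib's +y face is at chest y ≈ 0.052. I'll push the rib with shut fingers, using the same yaw as the later grasp (tool z = chest x, tool y = chest y).

```bash
cat > plan.py <<'E'
from h import *
q=np.load("chest.npy"); CX,CY=np.array([np.cos(q[2]),np.sin(q[2]),0]),np.array([-np.sin(q[2]),np.cos(q[2]),0])
def Rt(tilt=0,yaw=0):  # degrees; tool x down, y=chest y, z=chest x; tilt>0 raises the mount's near end; yaw about world z
    R=np.c_[[0,0,-1.],CY,CX]
    return Rn.from_rotvec(CX*np.radians(tilt))*Rn.from_rotvec([0,0,np.radians(yaw)])*Rn.from_matrix(R)
def pose(x,y,z,tilt=0,yaw=0): return ch2w([x,y,z],q)[0],Rt(tilt,yaw)
def now(v=True):
    s=read_state();p,R=s["tool_pos"],Rn.from_rotvec(s["tcp_rot"])
    if v: print("t",round(s["time"],2),"chest-frame TCP mm",w2ch(p,q)[0]*1e3,"roterr deg",np.degrees((Rt().inv()*R).as_rotvec()),"F chest",w2ch(s["wrist_force"]+np.r_[q[:2],0],q)[0],"w",round(s["width"],3),"q",s["q"])
    return p,R
def plan(wps,start=None):  # wps: list of (pose, nrows)
    p,R=start or now()
    for (p1,R1),n in wps:
        d=(R.inv()*R1).as_rotvec();off=[];rot=[];a,A=p,R
        for k in range(1,n+1):
            b=p+(p1-p)*k/n;B=R*Rn.from_rotvec(d*k/n)
            o=np.round(A.inv().apply(b-a)*100,2);r=np.round(np.degrees((A.inv()*B).as_rotvec()),2)
            off.append(o.tolist());rot.append(r.tolist());a=a+A.apply(o/100);A=A*Rn.from_rotvec(np.radians(r))
        for i in range(0,n,5): print(off[i:i+5],rot[i:i+5])
        p,R=a,A
        print("-- at",w2ch(p,q)[0]*1e3,"max step",max(np.linalg.norm(off,axis=1)),max(np.linalg.norm(rot,axis=1)))
E
python3 - <<'E'
from plan import *
plan([(pose(-.003,.085,.20),20),(pose(-.003,.080,.123),5)])
E
```

```text
t 0.1 chest-frame TCP mm [-503.8429  538.109   230.0766] roterr deg [-85.2181   0.0974  -0.0819] F chest [-0.065  -0.5721 -0.5736] w 0.998 q [ 1.2621  0.2647  1.6052  0.      1.2737 -0.0369]
[[0.15, -2.68, -2.05], [0.16, -2.83, -1.84], [0.15, -2.96, -1.63], [0.16, -3.07, -1.4], [0.15, -3.17, -1.18]] [[4.26, -0.0, 0.0], [4.26, -0.01, 0.01], [4.26, -0.0, 0.0], [4.26, -0.01, 0.01], [4.26, -0.0, 0.0]]
[[0.15, -3.24, -0.93], [0.15, -3.31, -0.69], [0.15, -3.35, -0.44], [0.16, -3.37, -0.19], [0.15, -3.38, 0.06]] [[4.27, -0.01, 0.01], [4.26, -0.0, -0.0], [4.26, -0.01, 0.0], [4.26, -0.0, 0.01], [4.26, -0.01, 0.0]]
[[0.15, -3.36, 0.31], [0.15, -3.33, 0.55], [0.15, -3.28, 0.81], [0.15, -3.21, 1.04], [0.15, -3.12, 1.29]] [[4.26, -0.0, 0.01], [4.26, -0.01, 0.0], [4.26, -0.0, 0.0], [4.26, -0.01, 0.01], [4.26, -0.0, 0.0]]
[[0.15, -3.03, 1.51], [0.15, -2.9, 1.73], [0.15, -2.76, 1.94], [0.15, -2.61, 2.14], [0.15, -2.45, 2.33]] [[4.26, -0.01, 0.01], [4.27, -0.0, 0.0], [4.26, -0.01, 0.01], [4.26, -0.0, -0.0], [4.26, -0.01, 0.0]]
-- at [ -2.9623  84.9716 200.0434] max step 3.3887313260274854 4.270023419139525
[[1.54, -0.1, -0.0], [1.54, -0.1, -0.0], [1.54, -0.1, -0.0], [1.54, -0.1, -0.0], [1.54, -0.1, -0.0]] [[-0.0, 0.0, 0.0], [-0.0, 0.0, 0.0], [-0.0, 0.0, 0.0], [-0.0, 0.0, 0.0], [-0.0, 0.0, 0.0]]
-- at [ -2.9589  79.967  123.0437] max step 1.543243337908834 0.0
```

>>> carry_out(offset=[[0.15,-2.68,-2.05],[0.16,-2.83,-1.84],[0.15,-2.96,-1.63],[0.16,-3.07,-1.4],[0.15,-3.17,-1.18]], delta_rot=[[4.26,0,0],[4.26,0,0],[4.26,0,0],[4.26,0,0],[4.26,0,0]], fingers=-1, newtons=40)

```text
time: 0.52
tool_pos: [0.2834, 0.5139, 0.2228]
tcp_rot: [-0.722, 1.449, 0.721]
wrist_force: [1.1, 1.0, -0.2]
width: 0.293
```

>>> carry_out(offset=[[0.15,-3.24,-0.93],[0.15,-3.31,-0.69],[0.15,-3.35,-0.44],[0.16,-3.37,-0.19],[0.15,-3.38,0.06]], delta_rot=[[4.26,0,0],[4.26,0,0],[4.26,0,0],[4.26,0,0],[4.26,0,0]])

```text
time: 0.93
tool_pos: [0.3853, 0.3791, 0.2154]
tcp_rot: [-0.433, 1.528, 0.432]
wrist_force: [0.7, 0.0, -0.2]
width: 0.003
```

>>> carry_out(offset=[[0.15,-3.36,0.31],[0.15,-3.33,0.55],[0.15,-3.28,0.81],[0.15,-3.21,1.04],[0.15,-3.12,1.29]], delta_rot=[[4.26,0,0],[4.26,0,0],[4.26,0,0],[4.26,0,0],[4.26,0,0]])

```text
time: 1.35
tool_pos: [0.4871, 0.2445, 0.208]
tcp_rot: [-0.141, 1.567, 0.141]
wrist_force: [0.5, 0.8, -0.4]
width: -0.0
```

>>> carry_out(offset=[[0.15,-3.03,1.51],[0.15,-2.9,1.73],[0.15,-2.76,1.94],[0.15,-2.61,2.14],[0.15,-2.45,2.33]], delta_rot=[[4.26,0,0],[4.26,0,0],[4.26,0,0],[4.26,0,0],[4.26,0,0]])

```text
time: 1.77
tool_pos: [0.5889, 0.1098, 0.2004]
tcp_rot: [0.151, 1.566, -0.151]
wrist_force: [1.0, 1.3, -0.0]
width: -0.0
```

```bash
python3 - <<'E'
from plan import *
plan([(pose(-.003,.080,.123),5)])
E
```

```text
t 1.77 chest-frame TCP mm [ -2.1122  84.2525 200.3927] roterr deg [ 0.203   0.0488 -0.0097] F chest [ 0.7602  1.4976 -0.0472] w -0.0 q [0.1427 0.1434 1.8057 0.0001 1.1933 0.3346]
[[1.55, -0.08, -0.02], [1.55, -0.09, -0.01], [1.54, -0.08, -0.02], [1.55, -0.09, -0.02], [1.55, -0.08, -0.01]] [[-0.04, -0.01, 0.0], [-0.04, -0.01, 0.0], [-0.04, -0.01, 0.01], [-0.04, -0.01, -0.0], [-0.04, -0.01, -0.0]]
-- at [ -2.9601  80.0467 122.9935] max step 1.5527395145355194 0.042426406871192854
```

>>> carry_out(offset=[[1.55,-0.1,0],[1.55,-0.1,0],[1.54,-0.1,0],[1.54,-0.1,0],[1.54,-0.1,0]], delta_rot=[[0,0,0],[0,0,0],[0,0,0],[0,0,0],[0,0,0]])

```text
time: 2.18
tool_pos: [0.5871, 0.1061, 0.1225]
tcp_rot: [0.148, 1.567, -0.148]
wrist_force: [-0.1, 0.3, 0.6]
width: -0.002
```

>>> carry_out(offset=[[0,-0.8,0],[0,-0.6,0],[0,-0.6,0],[0,-1,0],[0,-1.2,0]], delta_rot=[[0,0,0],[0,0,0],[0,0,0],[0,0,0],[0,0,0]])

```text
time: 2.6
tool_pos: [0.5801, 0.0651, 0.1248]
tcp_rot: [0.148, 1.564, -0.146]
wrist_force: [-0.9, 1.4, -1.1]
width: 0.002
```

```bash
python3 - <<'E'
from plan import *
now()
p,d=read_camera("top");cv2.imwrite("pics/t2.png",cv2.resize(p[100:260,240:410,::-1],None,fx=4,fy=4,interpolation=cv2.INTER_CUBIC))
E
```

```text
t 2.6 chest-frame TCP mm [ -2.4028  38.6907 124.8055] roterr deg [-0.0435 -0.0753  0.074 ] F chest [-1.1018  1.191  -1.1348] w 0.002 q [0.0686 0.181  1.9106 0.0011 1.0484 0.2556]
```

View pics/t2.png

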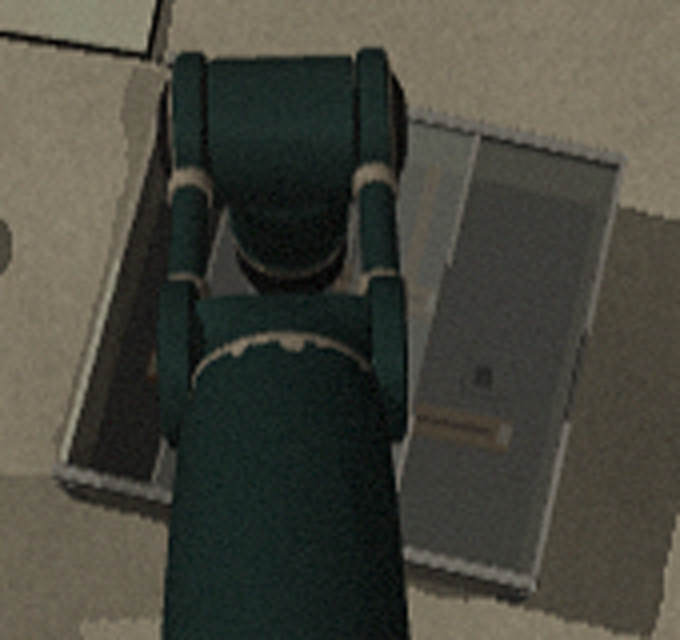

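The pane is moving: its −y edge is now at (478,140) in the crop, about 24 mm further open. I'll keep pushing.

>>> carry_out(offset=[[0.1,-1.2,0],[0,-1.2,0],[0,-1.2,0],[0,-1.2,0],[0,-1.2,0]], delta_rot=[[0,0,0],[0,0,0],[0,0,0],[0,0,0],[0,0,0]])

```text
time: 3.07
tool_pos: [0.5687, 0.0049, 0.1233]
tcp_rot: [0.148, 1.565, -0.148]
wrist_force: [1.5, 3.3, 1.3]
width: 0.001
```

>>> carry_out(offset=[[0,-1,0],[0,-0.8,0],[0,-0.6,0],[0,-0.6,0],[0,-0.5,0]], delta_rot=[[0,0,0],[0,0,0],[0,0,0],[0,0,0],[0,0,0]])

```text
time: 3.48
tool_pos: [0.5618, -0.0287, 0.1227]
tcp_rot: [0.148, 1.566, -0.148]
wrist_force: [1.3, 2.2, 2.3]
width: 0.001
```

>>> carry_out(offset=[[0,-0.4,0],[0,-0.3,0],[0,-0.3,0],[0,-0.2,0],[0,-0.2,0]], delta_rot=[[0,0,0],[0,0,0],[0,0,0],[0,0,0],[0,0,0]])

```text
time: 3.9
tool_pos: [0.5592, -0.0418, 0.1227]
tcp_rot: [0.148, 1.566, -0.147]
wrist_force: [0.3, 2.8, 1.2]
width: -0.002
```

```bash
python3 - <<'E'
from plan import *
now()
E
```

```text
t 3.9 chest-frame TCP mm [ -2.8964 -70.2852 122.6804] roterr deg [-0.0325  0.0199  0.0031] F chest [-0.2463  2.8286  1.1614] w -0.002 q [-0.1191  0.143   1.9594  0.0001  1.0396  0.0686]
```

>>> carry_out(offset=[[0,-0.2,0],[0,-0.2,0],[0,-0.1,0],[0,-0.1,0],[0,-0.1,0]], delta_rot=[[0,0,0],[0,0,0],[0,0,0],[0,0,0],[0,0,0]])

```text
time: 4.32
tool_pos: [0.5589, -0.0436, 0.1228]
tcp_rot: [0.157, 1.565, -0.142]
wrist_force: [4.6, 22.1, 0.4]
width: 0.002
```

The force rose to 22 N at TCP y ≈ −72 mm, so the pane is at its stop. I'll back off, rise, swing aside and look.

>>> carry_out(offset=[[0,1,0],[-0.5,1.2,0],[-2.5,1.5,0],[-4,0,0],[-4,0,0]], delta_rot=[[0,0,0],[0,0,0],[0,0,0],[0,0,0],[0,0,0]])

```text
time: 4.73
tool_pos: [0.5632, -0.0117, 0.2321]
tcp_rot: [0.145, 1.571, -0.148]
wrist_force: [1.5, -0.7, 0.3]
width: 0.003
```

>>> carry_out(offset=[[0,4,-0.6],[0,4,-0.6],[0,4,-0.6],[0,4,-0.6],[0,4,-0.6]], delta_rot=[[0,0,0],[0,0,0],[0,0,0],[0,0,0],[0,0,0]], fingers=0.6)

```text
time: 5.15
tool_pos: [0.5726, 0.1912, 0.2332]
tcp_rot: [0.147, 1.565, -0.149]
wrist_force: [1.3, 0.7, -0.3]
width: 0.705
```

>>> carry_out(offset=[[0,4,-0.6],[0,4,-0.6],[0,4,-0.6],[0,4,-0.6],[0,0,0]], delta_rot=[[0,0,0],[0,0,0],[0,0,0],[0,0,0],[0,0,0]])

```text
time: 5.57
tool_pos: [0.5783, 0.3584, 0.2323]
tcp_rot: [0.146, 1.566, -0.141]
wrist_force: [0.0, 0.5, -0.5]
width: 0.797
```

```bash
python3 - <<'E'
from plan import *
now()
b=lambda i:np.clip((i/255.)**.6*300,0,255).astype(np.uint8)
p,d=read_camera("top");np.save("pics/t3.npy",d);A=cv2.resize(b(p[108:254,248:402,::-1]),None,fx=3.8,fy=3.8,interpolation=cv2.INTER_CUBIC)
p2,d2=read_camera("scene");np.save("pics/s3.npy",d2);B=cv2.resize(b(p2[155:300,215:395,::-1]),None,fx=4,fy=4,interpolation=cv2.INTER_CUBIC)
cv2.imwrite("pics/t3.png",A);cv2.imwrite("pics/s3.png",B)
print(d[150:215:6,265:340:6])
E
```

```text
t 5.57 chest-frame TCP mm [-59.0787 326.4255 232.3463] roterr deg [-0.3179  0.0185  0.1523] F chest [-0.0415  0.4586 -0.5365] w 0.797 q [0.5171 0.2722 1.5916 0.0023 1.2763 0.6992]
[[1.3744 1.3736 1.3184 1.3706 1.3729 1.3702 1.3717 1.3665 1.3802 1.365  1.3743 1.3717 1.2647]
 [1.3695 1.2688 1.3447 1.367  1.3643 1.3626 1.3613 1.3606 1.3712 1.3554 1.3649 1.2535 1.2562]
 [1.367  1.2667 1.3666 1.3631 1.3619 1.3684 1.3583 1.364  1.3313 1.3511 1.3624 1.248  1.2517]
 [1.36   1.2947 1.361  1.3536 1.354  1.3602 1.3552 1.3597 1.3301 1.3298 1.3269 1.2481 1.2505]
 [1.3567 1.3087 1.3506 1.3492 1.3506 1.3546 1.3479 1.3518 1.3569 1.3503 1.3369 1.2408 1.2491]
 [1.251  1.333  1.3486 1.3478 1.3485 1.3503 1.3488 1.3523 1.342  1.3539 1.2477 1.2358 1.2419]
 [1.26   1.3401 1.3473 1.3425 1.3451 1.3459 1.3476 1.3407 1.3361 1.343  1.2364 1.2306 1.2381]
 [1.2849 1.3392 1.3141 1.3105 1.3156 1.3138 1.3162 1.3431 1.3403 1.3403 1.2322 1.2313 1.2339]
 [1.31   1.3349 1.3383 1.3426 1.3312 1.3098 1.3073 1.31   1.3124 1.3084 1.2292 1.228  1.2302]
 [1.3247 1.3318 1.3307 1.3308 1.3298 1.3338 1.3285 1.3193 0.     1.2297 1.2248 1.2247 1.228 ]
 [1.3279 1.3299 1.3265 1.3295 1.3294 1.3253 1.3277 1.3256 1.3249 1.2215 1.2213 1.2176 1.2199]]
```

View pics/t3.png

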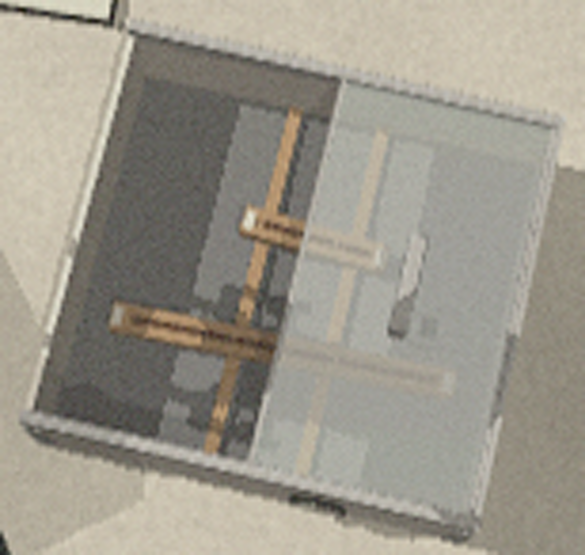

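View pics/s3.png

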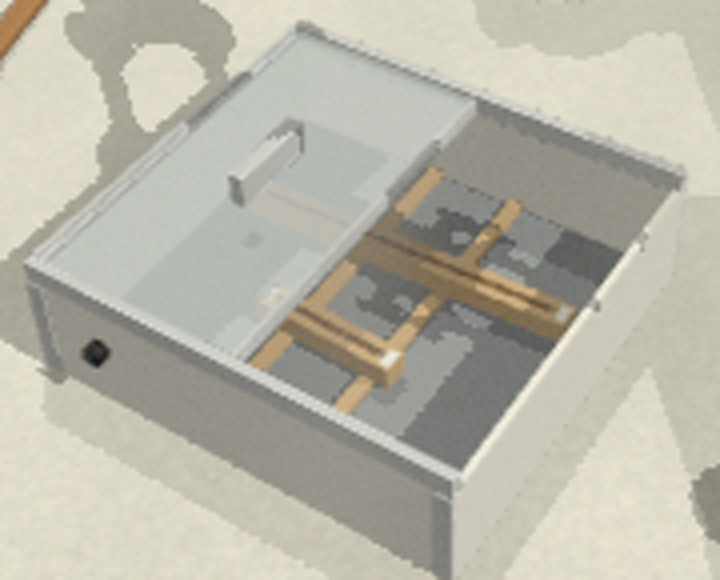

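The pane lies fully over the fixed half. The long mount is unobstructed from its near end at about (113,315) in the top crop to the pane edge at about (273,347). I'll measure its line.

```bash
python3 - <<'E'
from plan import *
A=lambda u,v:(u/3.8+248-.37,v/3.8+108-.37); B=lambda u,v:(u/4+215-.375,v/4+155-.375)
for n,uv,z in [("near c top",(111,315),.034),("core@",(150,322),.034),("core@",(255,344),.034),("far",(452,382),.034),("edgeU",(180,317),.034),("edgeL",(180,343),.014),("pane edge",(340,80),.113),("pane edge",(252,462),.113)]:
    print("top",n,w2ch(back(*A(*uv),z),q)[0]*1e3)
for n,uv,z in [("near c top",(566,316),.034),("core",(540,299),.034),("core",(400,244),.034),("far",(255,197),.034),("pane edge",(472,103),.113),("slatend",(518,203),.014),("rib",(268,150),.142)]:
    print("scene",n,w2ch(back(*B(*uv),z,n="scene"),q)[0]*1e3)
# depth-segmented top of the mount (points with z 28..40 mm, x<0)
d=np.load("pics/t3.npy");c=C["top"];v,u=np.mgrid[150:230,255:345];D=d[150:230,255:345]
P=np.stack([(u-c["cx"])/c["fx"]*D,(v-c["cy"])/c["fy"]*D,D],-1).reshape(-1,3)
W=w2ch((P-c["t"])@c["R"],q)*1e3
m=(W[:,2]>26)&(W[:,2]<42)&(W[:,0]<-20)&(W[:,0]>-100)&(W[:,1]>8)&(W[:,1]<165)
M=W[m];print(m.sum(),M.min(0),M.max(0),M.mean(0),np.polyfit(M[:,1],M[:,0],1),np.percentile(M[:,1],[1,99]))
E
```

```text
top near c top [-59.7819 150.4144  34.    ]
top core@ [-58.1132 116.4505  34.    ]
top core@ [-56.3091  24.657   34.    ]
top far [ -50.1847 -145.6485   34.    ]
top edgeU [-47.9989  92.5631  34.    ]
top edgeL [-66.1896  89.3777  14.    ]
top pane edge [161.399    2.7258 113.    ]
top pane edge [-165.387    -0.3474  113.    ]
scene near c top [-56.3928 147.9023  34.    ]
scene core [-61.659  122.0303  34.    ]
scene core [-55.7617  -4.7522  34.    ]
scene far [ -39.1649 -139.5007   34.    ]
scene pane edge [-158.6748    1.4422  113.    ]
scene slatend [-167.096    43.6653   14.    ]
scene rib [  1.212  -85.9903 142.    ]
332 [-73.1951   8.3746  26.6793] [-44.7601 150.4734  41.2758] [-58.8892  80.0566  33.1551] [ -0.033  -56.2454] [  9.3841 149.4813]
```

The long mount's line is x ≈ −56 − 0.033·y mm (yaw about 1.9°), with its near end at y ≈ 150 and its centre at y ≈ 0. I'll grasp at chest y = 90, x = −59.

```bash
sed -i 's/return Rn.from_rotvec(CX\*np.radians(tilt))\*Rn.from_rotvec(\[0,0,np.radians(yaw)\])/return Rn.from_rotvec([0,0,np.radians(yaw)])*Rn.from_rotvec(CX*np.radians(tilt))/' plan.py
python3 - <<'E'
from plan import *
plan([(pose(-.059,.09,.20,0,1.9),10),(pose(-.059,.09,.040,0,1.9),5),(pose(-.059,.09,.016,0,1.9),5)])
E
```

```text
t 5.67 chest-frame TCP mm [-57.7703 321.092  232.166 ] roterr deg [-0.2094  0.0113 -0.1015] F chest [ 0.1385 -0.1638 -0.0659] w 0.797 q [ 0.5116  0.2693  1.5956 -0.0013  1.278   0.6967]
[[0.33, -2.31, -0.02], [0.32, -2.31, -0.03], [0.33, -2.31, -0.03], [0.32, -2.31, -0.04], [0.32, -2.31, -0.05]] [[-0.17, -0.0, 0.01], [-0.17, -0.0, 0.01], [-0.17, -0.0, 0.01], [-0.17, -0.01, 0.01], [-0.17, 0.0, 0.01]]
[[0.33, -2.31, -0.06], [0.32, -2.31, -0.06], [0.32, -2.31, -0.07], [0.33, -2.31, -0.07], [0.32, -2.31, -0.08]] [[-0.16, 0.0, 0.01], [-0.17, 0.0, 0.01], [-0.17, -0.0, 0.01], [-0.17, -0.0, 0.01], [-0.17, -0.0, 0.01]]
-- at [-58.9605  89.9992 199.9937] max step 2.3345020882406597 0.17058722109231983
[[3.2, 0.0, -0.0], [3.2, 0.0, -0.0], [3.2, 0.0, -0.0], [3.2, 0.0, -0.0], [3.2, 0.0, -0.0]] [[-0.0, -0.0, 0.0], [-0.0, -0.0, 0.0], [-0.0, -0.0, 0.0], [-0.0, -0.0, 0.0], [-0.0, -0.0, 0.0]]
-- at [-58.9688  89.9953  39.9937] max step 3.2 0.0
[[0.48, 0.0, -0.0], [0.48, 0.0, -0.0], [0.48, 0.0, -0.0], [0.48, 0.0, -0.0], [0.48, 0.0, -0.0]] [[-0.0, -0.0, 0.0], [-0.0, -0.0, 0.0], [-0.0, -0.0, 0.0], [-0.0, -0.0, 0.0], [-0.0, -0.0, 0.0]]
-- at [-58.9701  89.9947  15.9937] max step 0.48 0.0
```

>>> carry_out(offset=[[0.33,-2.31,-0.02],[0.32,-2.31,-0.03],[0.33,-2.31,-0.03],[0.32,-2.31,-0.04],[0.32,-2.31,-0.05]], delta_rot=[[-0.17,0,0],[-0.17,0,0],[-0.17,0,0],[-0.17,0,0],[-0.17,0,0]])

```text
time: 6.08
tool_pos: [0.5561, 0.2353, 0.2164]
tcp_rot: [0.136, 1.566, -0.138]
wrist_force: [0.1, -0.2, -0.5]
width: 0.797
```

>>> carry_out(offset=[[0.33,-2.31,-0.06],[0.32,-2.31,-0.06],[0.32,-2.31,-0.07],[0.33,-2.31,-0.07],[0.32,-2.31,-0.08]], delta_rot=[[-0.17,0,0],[-0.17,0,0],[-0.17,0,0],[-0.17,0,0],[-0.17,0,0]])

```text
time: 6.5
tool_pos: [0.5331, 0.1219, 0.2003]
tcp_rot: [0.124, 1.567, -0.126]
wrist_force: [-0.3, 0.0, 0.1]
width: 0.797
```

>>> carry_out(offset=[[0,0,0],[2,0,0],[3,0,0],[3,0,0],[2,0,0]], delta_rot=[[0,0,0],[0,0,0],[0,0,0],[0,0,0],[0,0,0]])

```text
time: 6.92
tool_pos: [0.5325, 0.1234, 0.0982]
tcp_rot: [0.125, 1.569, -0.127]
wrist_force: [-0.3, -0.3, -0.8]
width: 0.798
```

```bash
python3 - <<'E'
from plan import *
b=lambda i:np.clip((i/255.)**.6*300,0,255).astype(np.uint8)
p2,d2=read_camera("scene");cv2.imwrite("pics/s4.png",cv2.resize(b(p2[120:280,260:420,::-1]),None,fx=3.75,fy=3.75,interpolation=cv2.INTER_CUBIC))
plan([(pose(-.059,.09,.016,0,1.9),10)])
E
```

```text
t 6.97 chest-frame TCP mm [-62.8219  86.0042  94.2627] roterr deg [-1.6399  0.4766 -0.217 ] F chest [-1.0696 -1.3926 -2.6402] w 0.801 q [ 0.1827  0.15    2.0106 -0.0008  0.9901  0.3428]
[[0.78, 0.04, 0.05], [0.78, 0.04, 0.04], [0.79, 0.04, 0.05], [0.78, 0.05, 0.04], [0.78, 0.04, 0.04]] [[-0.03, -0.05, 0.02], [-0.02, -0.05, 0.02], [-0.03, -0.04, 0.02], [-0.02, -0.05, 0.02], [-0.03, -0.05, 0.02]]
[[0.78, 0.04, 0.05], [0.79, 0.04, 0.04], [0.78, 0.04, 0.04], [0.78, 0.03, 0.04], [0.78, 0.04, 0.04]] [[-0.03, -0.05, 0.03], [-0.02, -0.05, 0.02], [-0.03, -0.04, 0.02], [-0.02, -0.05, 0.02], [-0.03, -0.05, 0.02]]
-- at [-59.0019  89.9655  16.0353] max step 0.7925906888173745 0.06557438524302
```

View pics/s4.png

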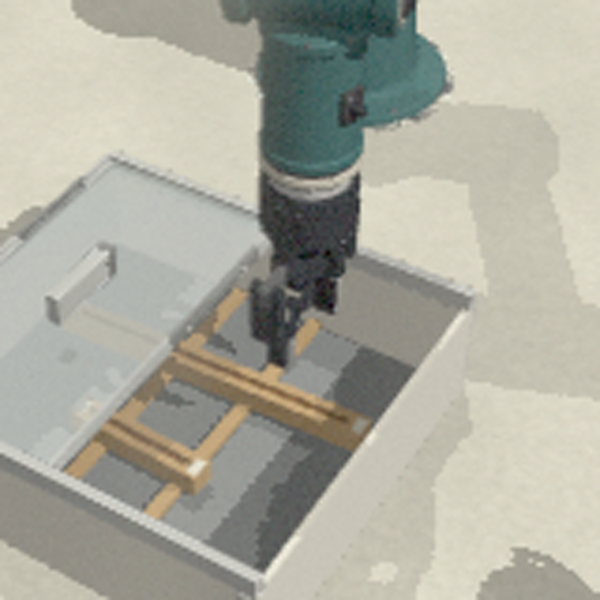

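The gripper stands straddling the long mount, its fingertips around (275,350) in the crop. I'll descend most of the way, settle and re-read.

>>> carry_out(offset=[[1.4,0,0],[1.5,0,0],[1.4,0,0],[1,0,0],[0,0,0]], delta_rot=[[0,0,0],[0,0,0],[0,0,0],[0,0,0],[0,0,0]])

```text
time: 7.38
tool_pos: [0.5324, 0.124, 0.0458]
tcp_rot: [0.124, 1.571, -0.126]
wrist_force: [-0.3, 0.3, -0.0]
width: 0.802
```

```bash
python3 - <<'E'
from plan import *
now()
for i in range(2): read_camera("top");now()
plan([(pose(-.059,.09,.016,0,1.9),5)])
E
```

```text
t 7.38 chest-frame TCP mm [-60.26    87.5788  45.8254] roterr deg [-1.6833  0.1889 -0.0897] F chest [-0.3203  0.2783 -0.0235] w 0.802 q [ 0.1834  0.2147  2.0393 -0.0004  0.8912  0.3426]
t 7.43 chest-frame TCP mm [-59.5014  87.947   46.9085] roterr deg [-1.6912  0.1055 -0.0562] F chest [-0.0943  0.0977 -0.258 ] w 0.806 q [ 0.1835  0.2137  2.038  -0.0004  0.8919  0.3426]
t 7.48 chest-frame TCP mm [-58.6805  88.4031  47.7838] roterr deg [-1.699   0.0045 -0.0131] F chest [-0.2638  0.1008 -0.0406] w 0.798 q [ 0.1837  0.213   2.037  -0.0002  0.8918  0.3425]
t 7.48 chest-frame TCP mm [-58.6805  88.4031  47.7838] roterr deg [-1.699   0.0045 -0.0131] F chest [-0.2638  0.1008 -0.0406] w 0.798 q [ 0.1837  0.213   2.037  -0.0002  0.8918  0.3425]
[[0.64, 0.03, -0.01], [0.63, 0.03, -0.0], [0.64, 0.04, -0.01], [0.63, 0.03, -0.0], [0.64, 0.03, -0.01]] [[-0.04, -0.0, 0.0], [-0.04, -0.0, 0.01], [-0.04, -0.0, -0.0], [-0.04, -0.0, 0.0], [-0.04, -0.0, 0.0]]
-- at [-59.0325  89.989   15.9836] max step 0.6413267497929585 0.04123105625617661
```

>>> carry_out(offset=[[0.8,0,0],[0.8,0.1,0],[0.7,0,0],[0.6,0,0],[0.3,0,0]], delta_rot=[[0,0,0],[-0.2,0,0],[0,0,0],[0,0,0],[0,0,0]])

```text
time: 7.9
tool_pos: [0.5333, 0.1256, 0.0141]
tcp_rot: [0.121, 1.569, -0.122]
wrist_force: [0.2, -0.6, 0.3]
width: 0.801
```

>>> carry_out(offset=[[0,0,0],[0,0,0],[0,0,0],[0,0,0],[0,0,0]], delta_rot=[[0,0,0],[0,0,0],[0,0,0],[0,0,0],[0,0,0]])

```text
time: 8.32
tool_pos: [0.5346, 0.1258, 0.0158]
tcp_rot: [0.122, 1.567, -0.121]
wrist_force: [0.4, -0.3, -0.1]
width: 0.801
```

```bash
python3 -c "
from plan import *
now()"
```

```text
t 8.32 chest-frame TCP mm [-58.4769  89.8127  15.7846] roterr deg [-1.9193 -0.0427  0.0165] F chest [ 0.4271 -0.2658 -0.1066] w 0.801 q [0.1858 0.2597 2.0519 0.     0.8292 0.3407]
```

Positioned well. I'll close at 60 N.

>>> carry_out(offset=[[0,0,0],[0,0,0],[0,0,0],[0,0,0],[0,0,0]], delta_rot=[[0,0,0],[0,0,0],[0,0,0],[0,0,0],[0,0,0]], fingers=-1, newtons=60)

```text
time: 8.73
tool_pos: [0.5343, 0.1257, 0.0157]
tcp_rot: [0.122, 1.567, -0.122]
wrist_force: [-0.4, -0.8, 2.1]
width: 0.268
```

>>> carry_out(offset=[[0,0,0],[0,0,0],[0,0,0],[0,0,0],[0,0,0]], delta_rot=[[0,0,0],[0,0,0],[0,0,0],[0,0,0],[0,0,0]])

```text
time: 9.15
tool_pos: [0.5344, 0.1258, 0.0156]
tcp_rot: [0.122, 1.567, -0.122]
wrist_force: [-1.0, -0.1, 3.4]
width: 0.264
```

```bash
cat > ext.py <<'E'
from plan import *
# in-plane: F=(y,z) of the mount's far underside end in mm, th tilt; grasp 240 mm from it
def mp(y,z,th,yaw=1.9,L=240,h=2):
    t=np.radians(th);u=np.array([np.cos(t),np.sin(t)]);n=np.array([-u[1],u[0]])
    P=np.array([y,z])+L*u+h*n
    return pose(-.056-.033*P[0]/1e3,P[0]/1e3,P[1]/1e3,th,yaw)
def check(y,z,th):
    t=np.radians(th);c,s=np.cos(t),np.sin(t)
    a="clear" if y-20*s>2 else f"pane gap {100-(z+20*c+(2-y+20*s)*s/c):.0f}"
    b=f"wall gap {z+(186-y)*s/c-100:.0f}" if y+300*c>175 else "inside"
    return a,b,f"near z {z+300*s:.0f} y {y+300*c:.0f}"
def run(ws,start=None):
    """ws: list of (y,z,th,nrows); first entry is the start"""
    out=[];st=start or now()
    for a,b in zip(ws,ws[1:]):
        n=b[3];pts=[np.array(a[:3],float)+(np.array(b[:3])-a[:3])*k/n for k in range(1,n+1)]
        print(b,*[check(*p) for p in (pts[n//2],pts[-1])])
        out+=[mp(*p) for p in pts]
    p,R=st;off=[];rot=[]
    for b,B in out:
        o=np.round(R.inv().apply(b-p)*100,1);r=np.round(np.degrees((R.inv()*B).as_rotvec()),1)
        off.append(o.tolist());rot.append(r.tolist());p=p+R.apply(o/100);R=R*Rn.from_rotvec(np.radians(r))
    for i in range(0,len(off),5): print(off[i:i+5],rot[i:i+5])
E
python3 - <<'E'
from ext import *
run([(-150,14,0,0),(-150,22,0,5),(-146,20,17,10),(-85,20,28,10),(30,81,28,10),(30,160,28,5)])
E
```

```text
t 9.15 chest-frame TCP mm [-58.6587  89.7175  15.6074] roterr deg [-1.9207 -0.0203  0.0044] F chest [-0.9954 -0.2778  3.3703] w 0.264 q [ 0.1858  0.2599  2.0521 -0.0001  0.8293  0.3407]
(-150, 22, 0, 5) ('pane gap 61', 'inside', 'near z 19 y 150') ('pane gap 58', 'inside', 'near z 22 y 150')
(-146, 20, 17, 10) ('pane gap 32', 'inside', 'near z 74 y 148') ('pane gap 14', 'inside', 'near z 108 y 141')
(-85, 20, 28, 10) ('pane gap 10', 'inside', 'near z 140 y 166') ('pane gap 11', 'wall gap 64', 'near z 161 y 180')
(30, 81, 28, 10) ('pane gap 11', 'wall gap 64', 'near z 197 y 249') ('clear', 'wall gap 64', 'near z 222 y 295')
(30, 160, 28, 5) ('clear', 'wall gap 111', 'near z 269 y 295') ('clear', 'wall gap 143', 'near z 301 y 295')
[[-0.2, 0.0, -0.0], [-0.2, 0.0, -0.0], [-0.1, 0.0, -0.0], [-0.2, 0.0, -0.0], [-0.1, 0.0, -0.0]] [[0.0, 0.0, -0.0], [0.0, 0.0, -0.0], [0.0, 0.0, -0.0], [0.0, 0.0, -0.0], [0.0, 0.0, -0.0]]
[[-0.7, 0.1, -0.0], [-0.7, -0.0, -0.0], [-0.7, -0.0, -0.0], [-0.7, 0.0, -0.0], [-0.7, 0.0, -0.0]] [[0.0, 0.0, 1.7], [0.0, 0.0, 1.7], [0.0, 0.0, 1.7], [0.0, 0.0, 1.7], [0.0, 
[... 419 characters left out ...]
.2, 0.5, -0.0], [-0.2, 0.6, -0.0], [-0.1, 0.5, -0.0]] [[0.0, 0.0, 1.1], [0.0, 0.0, 1.1], [0.0, 0.0, 1.1], [0.0, 0.0, 1.1], [0.0, 0.0, 1.1]]
[[-0.0, 1.3, -0.0], [-0.0, 1.3, -0.0], [-0.0, 1.3, -0.0], [-0.0, 1.3, -0.0], [-0.0, 1.3, -0.0]] [[0.0, 0.0, -0.0], [0.0, 0.0, -0.0], [0.0, 0.0, -0.0], [0.0, 0.0, -0.0], [0.0, 0.0, -0.0]]
[[-0.0, 1.3, -0.0], [-0.0, 1.3, -0.0], [-0.0, 1.3, -0.0], [-0.0, 1.3, -0.0], [-0.0, 1.3, -0.0]] [[0.0, 0.0, -0.0], [0.0, 0.0, -0.0], [0.0, 0.0, -0.0], [0.0, 0.0, -0.0], [0.0, 0.0, -0.0]]
[[-1.4, 0.8, -0.0], [-1.4, 0.7, -0.0], [-1.4, 0.8, -0.0], [-1.4, 0.7, -0.0], [-1.4, 0.7, -0.0]] [[0.0, 0.0, -0.0], [0.0, 0.0, -0.0], [0.0, 0.0, -0.0], [0.0, 0.0, -0.0], [0.0, 0.0, -0.0]]
```

The grip closed at about 22 mm, on the mount. Now I'll lift 8 mm and tilt to 17°.

>>> carry_out(offset=[[-0.2,0,0],[-0.2,0,0],[-0.1,0,0],[-0.2,0,0],[-0.1,0,0]], delta_rot=[[0,0,0],[0,0,0],[0,0,0],[0,0,0],[0,0,0]])

```text
time: 9.57
tool_pos: [0.5341, 0.1257, 0.0234]
tcp_rot: [0.122, 1.568, -0.122]
wrist_force: [0.2, 0.3, -0.3]
width: 0.262
```

>>> carry_out(offset=[[-0.7,0.1,0],[-0.7,0,0],[-0.7,0,0],[-0.7,0,0],[-0.7,0,0]], delta_rot=[[0,0,1.7],[0,0,1.7],[0,0,1.7],[0,0,1.7],[0,0,1.7]])

```text
time: 9.98
tool_pos: [0.5339, 0.1248, 0.0587]
tcp_rot: [0.238, 1.553, -0.004]
wrist_force: [0.4, -0.2, -0.2]
width: 0.265
```

>>> carry_out(offset=[[-0.7,0.1,0],[-0.7,0,0],[-0.6,0,0],[-0.7,0,0],[-0.7,0,0]], delta_rot=[[0,0,1.7],[0,0,1.7],[0,0,1.7],[0,0,1.7],[0,0,1.7]])

```text
time: 10.4
tool_pos: [0.5329, 0.1187, 0.092]
tcp_rot: [0.353, 1.532, 0.113]
wrist_force: [-1.3, -0.2, -0.3]
width: 0.263
```

```bash
python3 - <<'E'
from ext import *
read_camera("top");now()
b=lambda i:np.clip((i/255.)**.6*300,0,255).astype(np.uint8)
p2,d2=read_camera("scene");cv2.imwrite("pics/s5.png",cv2.resize(b(p2[120:280,240:420,::-1]),None,fx=3.75,fy=3.75,interpolation=cv2.INTER_CUBIC))
print("target TCP",w2ch(mp(-146,20,17)[0],q)*1e3)
run([(-146,20,17,0),(-85,20,28,10),(30,81,28,10),(30,160,28,5)])
E
```

```text
t 10.45 chest-frame TCP mm [-57.9566  81.7946  92.9589] roterr deg [-1.8981  0.1923 17.1294] F chest [-0.578  -0.388  -1.0328] w 0.267 q [-0.0157  0.1183  2.0831  0.3721  0.93   -0.0833]
target TCP [[-58.7366  82.9284  92.0818]]
t 10.5 chest-frame TCP mm [-57.8576  81.7804  92.4679] roterr deg [-1.8196  0.1878 17.0179] F chest [ 0.202  -0.0672  0.1346] w 0.265 q [-0.0145  0.1189  2.0831  0.3699  0.9288 -0.0797]
(-85, 20, 28, 10) ('pane gap 10', 'inside', 'near z 140 y 166') ('pane gap 11', 'wall gap 64', 'near z 161 y 180')
(30, 81, 28, 10) ('pane gap 11', 'wall gap 64', 'near z 197 y 249') ('clear', 'wall gap 64', 'near z 222 y 295')
(30, 160, 28, 5) ('clear', 'wall gap 111', 'near z 269 y 295') ('clear', 'wall gap 143', 'near z 301 y 295')
[[-0.2, 0.7, -0.1], [-0.3, 0.5, 0.0], [-0.2, 0.6, 0.0], [-0.3, 0.6, 0.0], [-0.2, 0.5, 0.0]] [[-0.1, 0.1, 1.1], [0.0, 0.0, 1.1], [0.0, 0.0, 1.1], [0.0, 0.0, 1.1], [0.0, -0.0, 1.1]]
[[-0.3, 0.6, 0.0], [-0.2, 0.5, 0.0], [-0.2, 0.6, 0.0], [-0.2, 0.5, 0.0], [-0.2, 0.6, 0.0]] [[0.0, -0.0, 1.1], [0.0, -0.0, 1.1], [0.0, -0.0, 1.1], [0.0, -0.0, 1.1], [0.0, -0.0, 1.1]]
[[0.0, 1.3, 0.0], [0.0, 1.3, 0.0], [0.1, 1.3, 0.0], [-0.0, 1.3, 0.0], [-0.0, 1.3, 0.0]] [[0.0, -0.0, -0.0], [0.0, -0.0, -0.0], [0.0, -0.0, -0.0], [0.0, -0.0, -0.0], [0.0, -0.0, -0.0]]
[[-0.0, 1.3, 0.0], [-0.0, 1.3, 0.0], [-0.0, 1.3, 0.0], [-0.0, 1.3, 0.0], [-0.0, 1.3, 0.0]] [[0.0, -0.0, -0.0], [0.0, -0.0, -0.0], [0.0, -0.0, -0.0], [0.0, -0.0, -0.0], [0.0, -0.0, -0.0]]
[[-1.4, 0.7, 0.0], [-1.4, 0.8, 0.0], [-1.4, 0.7, 0.0], [-1.4, 0.8, 0.0], [-1.4, 0.7, 0.0]] [[0.0, -0.0, -0.0], [0.0, -0.0, -0.0], [0.0, -0.0, -0.0], [0.0, -0.0, -0.0], [0.0, -0.0, -0.0]]
```

View pics/s5.png

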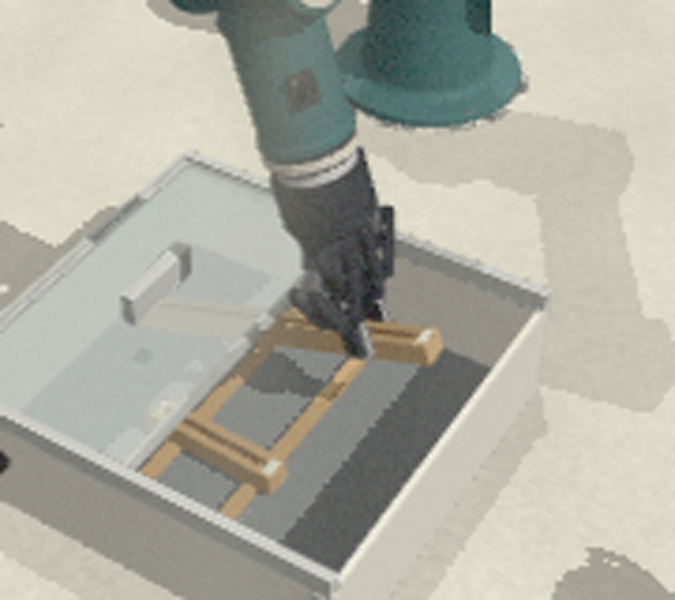

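The near end has risen to (427,340) in the crop and the wrist force is about 0. I'll check numerically that the mount turned with the gripper.

```bash
python3 -c "
from ext import *
P=lambda y,z:ch2w([-.056-.033*y/1e3,y/1e3,z/1e3],q)
for th in (10,13,17):
    t=np.radians(th);c,s=np.cos(t),np.sin(t)
    y=81.8+60*c-18*s;z=92.5+60*s+18*c
    print(th,(proj(P(y,z),'scene')-[240,120])*3.75)
"
```

```text
10 [[432.516  343.8641]]
13 [[430.9449 340.5766]]
17 [[428.5725 336.2022]]
```

This is consistent with 17°, so the grip holds rigidly. Now I'll draw it out while watching the force.

>>> carry_out(offset=[[-0.2,0.7,0],[-0.3,0.5,0],[-0.2,0.6,0],[-0.3,0.6,0],[-0.2,0.5,0]], delta_rot=[[0,0,1.1],[0,0,1.1],[0,0,1.1],[0,0,1.1],[0,0,1.1]])

```text
time: 10.92
tool_pos: [0.5368, 0.1428, 0.113]
tcp_rot: [0.426, 1.515, 0.189]
wrist_force: [-0.1, 0.2, -0.2]
width: 0.261
```

>>> carry_out(offset=[[-0.3,0.6,0],[-0.2,0.5,0],[-0.2,0.6,0],[-0.2,0.5,0],[-0.2,0.6,0]], delta_rot=[[0,0,1.1],[0,0,1.1],[0,0,1.1],[0,0,1.1],[0,0,1.1]])

```text
time: 11.33
tool_pos: [0.5399, 0.1628, 0.1345]
tcp_rot: [0.5, 1.495, 0.263]
wrist_force: [0.5, 0.3, -0.6]
width: 0.266
```

```bash
python3 - <<'E'
from ext import *
read_camera("top")
print("target TCP",w2ch(mp(-85,20,28)[0],q)*1e3)
run([(-85,20,28,0),(30,81,28,10),(30,160,28,5),(30,330,0,15)])
E
```

```text
target TCP [[-60.157  125.9685 134.4391]]
t 11.38 chest-frame TCP mm [-59.8127 127.5277 135.1951] roterr deg [-1.8694  0.4365 28.1725] F chest [ 0.4837  0.1987 -1.2576] w 0.263 q [-0.0465  0.092   2.0768  0.591   1.0015 -0.2239]
(30, 81, 28, 10) ('pane gap 11', 'wall gap 64', 'near z 197 y 249') ('clear', 'wall gap 64', 'near z 222 y 295')
(30, 160, 28, 5) ('clear', 'wall gap 111', 'near z 269 y 295') ('clear', 'wall gap 143', 'near z 301 y 295')
(30, 330, 0, 15) ('clear', 'wall gap 187', 'near z 318 y 322') ('clear', 'wall gap 230', 'near z 330 y 330')
[[-0.0, 1.1, -0.0], [0.0, 1.3, -0.0], [0.0, 1.3, -0.0], [0.0, 1.3, -0.0], [0.0, 1.3, -0.0]] [[0.0, 0.0, -0.2], [0.0, 0.0, 0.0], [0.0, 0.0, 0.0], [0.0, 0.0, 0.0], [0.0, 0.0, 0.0]]
[[0.0, 1.3, -0.0], [0.0, 1.3, -0.0], [0.0, 1.3, -0.0], [0.0, 1.3, -0.0], [0.0, 1.4, -0.0]] [[0.0, 0.0, 0.0], [0.0, 0.0, 0.0], [0.0, 0.0, 0.0], [0.0, 0.0, 0.0], [0.0, 0.0, 0.0]]
[[-1.4, 0.7, -0.0], [-1.4, 0.7, -0.0], [-1.4, 0.8, -0.0], [-1.4, 0.7, -0.0], [-1.4, 0.8, -0.0]] [[0.0, 0.0, 0.0], [0.0, 0.0, 0.0], [0.0, 0.0, 0.0], [0.0, 0.0, 0.0], [0.0, 0.0, 0.0]]
[[-0.2, 0.5, -0.0], [-0.2, 0.5, -0.0], [-0.3, 0.4, -0.0], [-0.2, 0.5, -0.0], [-0.3, 0.4, -0.0]] [[0.0, 0.0, -1.8], [0.0, 0.0, -1.9], [0.0, 0.0, -1.9], [0.0, 0.0, -1.8], [0.0, 0.0, -1.9]]
[[-0.3, 0.3, -0.0], [-0.3, 0.3, -0.0], [-0.3, 0.3, -0.0], [-0.3, 0.3, -0.0], [-0.4, 0.2, -0.0]] [[0.0, 0.0, -1.9], [0.0, 0.0, -1.8], [0.0, 0.0, -1.9], [0.0, 0.0, -1.9], [0.0, 0.0, -1.8]]
[[-0.3, 0.2, -0.0], [-0.4, 0.1, -0.0], [-0.3, 0.1, -0.0], [-0.3, 0.1, -0.0], [-0.4, -0.0, -0.0]] [[0.0, 0.0, -1.9], [0.0, 0.0, -1.9], [0.0, 0.0, -1.8], [0.0, 0.0, -1.9], [0.0, 0.0, -1.9]]
```

>>> carry_out(offset=[[0,1.1,0],[0,1.3,0],[0,1.3,0],[0,1.3,0],[0,1.3,0]], delta_rot=[[0,0,-0.2],[0,0,0],[0,0,0],[0,0,0],[0,0,0]])

```text
time: 11.8
tool_pos: [0.5485, 0.218, 0.1639]
tcp_rot: [0.496, 1.497, 0.259]
wrist_force: [0.1, 0.5, -1.4]
width: 0.265
```

>>> carry_out(offset=[[0,1.3,0],[0,1.3,0],[0,1.3,0],[0,1.3,0],[0,1.4,0]], delta_rot=[[0,0,0],[0,0,0],[0,0,0],[0,0,0],[0,0,0]])

```text
time: 12.22
tool_pos: [0.5573, 0.2757, 0.1945]
tcp_rot: [0.496, 1.497, 0.259]
wrist_force: [-0.8, -0.4, -1.2]
width: 0.265
```

>>> carry_out(offset=[[-1.4,0.7,0],[-1.4,0.7,0],[-1.4,0.8,0],[-1.4,0.7,0],[-1.4,0.8,0]], delta_rot=[[0,0,0],[0,0,0],[0,0,0],[0,0,0],[0,0,0]])

```text
time: 12.63
tool_pos: [0.5572, 0.2753, 0.2741]
tcp_rot: [0.496, 1.497, 0.259]
wrist_force: [0.1, 0.5, -1.4]
width: 0.265
```

>>> carry_out(offset=[[-0.2,0.5,0],[-0.2,0.5,0],[-0.3,0.4,0],[-0.2,0.5,0],[-0.3,0.4,0]], delta_rot=[[0,0,-1.8],[0,0,-1.9],[0,0,-1.9],[0,0,-1.8],[0,0,-1.9]])

```text
time: 13.05
tool_pos: [0.5598, 0.2914, 0.2941]
tcp_rot: [0.371, 1.528, 0.131]
wrist_force: [0.3, 0.4, -1.4]
width: 0.26
```

>>> carry_out(offset=[[-0.3,0.3,0],[-0.3,0.3,0],[-0.3,0.3,0],[-0.3,0.3,0],[-0.4,0.2,0]], delta_rot=[[0,0,-1.9],[0,0,-1.8],[0,0,-1.9],[0,0,-1.9],[0,0,-1.8]])

```text
time: 13.47
tool_pos: [0.5612, 0.3009, 0.313]
tcp_rot: [0.246, 1.552, 0.003]
wrist_force: [0.4, 0.2, -1.5]
width: 0.266
```

>>> carry_out(offset=[[-0.3,0.2,0],[-0.4,0.1,0],[-0.3,0.1,0],[-0.3,0.1,0],[-0.4,0,0]], delta_rot=[[0,0,-1.9],[0,0,-1.9],[0,0,-1.8],[0,0,-1.9],[0,0,-1.9]])

```text
time: 13.88
tool_pos: [0.5618, 0.3042, 0.3304]
tcp_rot: [0.118, 1.569, -0.125]
wrist_force: [0.5, 0.5, -1.6]
width: 0.266
```

>>> carry_out(offset=[[0,0,0],[0,0,0],[0,0,0],[0,0,0],[0,0,0]], delta_rot=[[0,0,0],[0,0,0],[0,0,0],[0,0,0],[0,0,0]])

```text
time: 14.3
tool_pos: [0.5618, 0.3035, 0.3302]
tcp_rot: [0.119, 1.568, -0.125]
wrist_force: [-0.5, -0.3, -0.5]
width: 0.262
```

```bash
python3 - <<'E'
from ext import *
p,R=now();print("tool x",R.as_matrix()[:,0])
b=lambda i:np.clip((i/255.)**.6*300,0,255).astype(np.uint8)
p2,d2=read_camera("scene");cv2.imwrite("pics/s6.png",cv2.resize(b(p2[60:320,200:540,::-1]),None,fx=2.3,fy=2.3,interpolation=cv2.INTER_CUBIC))
y0=w2ch(p,q)[0]*1e3
for th in (-5,0,5):
    t=np.radians(th);c,s=np.cos(t),np.sin(t);F=[]
    for L in (60,-240):
        for n in (-2,18):
            y=y0[1]+L*c-n*s;z=y0[2]+L*s+n*c;F.append([(y0[0]-.033*L*c)/1e3,y/1e3,z/1e3])
    print(th,"near bot/top, far bot/top px crop",((proj(ch2w(F,q),"scene")-[200,60])*2.3).round(0).tolist())
E
```

```text
t 14.3 chest-frame TCP mm [-64.963  269.4286 330.2486] roterr deg [-1.8839  0.0295 -0.1962] F chest [-0.4644 -0.3489 -0.548 ] w 0.262 q [ 0.4576  0.1537  1.556  -0.0025  1.4343  0.6134]
tool x [-0.0011 -0.0033 -1.    ]
-5 near bot/top, far bot/top px crop [[531.0, 274.0], [536.0, 260.0], [284.0, 176.0], [286.0, 162.0]]
0 near bot/top, far bot/top px crop [[532.0, 270.0], [536.0, 255.0], [284.0, 191.0], [284.0, 177.0]]
5 near bot/top, far bot/top px crop [[533.0, 267.0], [535.0, 251.0], [285.0, 206.0], [283.0, 192.0]]
```

View pics/s6.png

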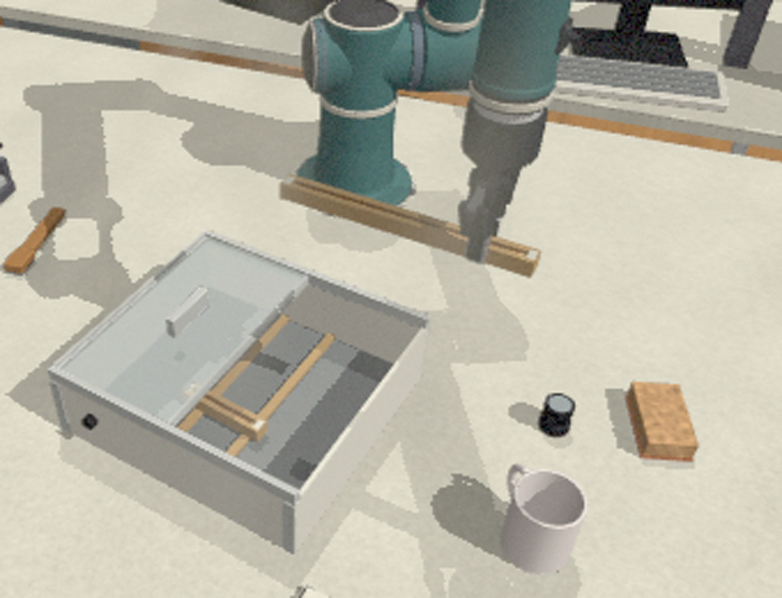

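The mount hangs free. Its far end is at about (286,185) and its near end at (537,260), matching the projection for level. The short mount and the other things are undisturbed. One numeric check from depth before handing in.

```bash
python3 - <<'E'
from ext import *
p,R=now(False);tc=w2ch(p,q)[0]
for n in ("top","scene"):
    im,d=read_camera(n);c=C[n];v,u=np.mgrid[:400,:640]
    P=np.stack([(u-c["cx"])/c["fx"]*d,(v-c["cy"])/c["fy"]*d,d],-1).reshape(-1,3)[d.ravel()>0]
    W=w2ch((P-c["t"])@c["R"],q)-tc
    m=(abs(W[:,0]+.033*W[:,1])<.016)&(W[:,1]<-.06)&(W[:,1]>-.27)&(abs(W[:,2]-.018)<.03)
    M=W[m];a=np.polyfit(M[:,1],M[:,2],1) if m.sum()>20 else None
    print(n,m.sum(),"tilt deg",a is not None and np.degrees(np.arctan(a[0])),"y range",np.percentile(M[:,1],[1,99]) if m.sum() else None)
    W=W+tc;m=(abs(W[:,0])<.035)&(W[:,1]<.0)&(W[:,1]>-.15)&(W[:,2]>.130)&(W[:,2]<.16)
    print(" rib y",np.median(W[m][:,1]) if m.sum() else None,m.sum())
now()
E
```

```text
top 815 tilt deg -0.02226688088095235 y range [-0.2379 -0.0616]
 rib y -0.08893411656537384 108
scene 736 tilt deg -0.2913959541066633 y range [-0.2354 -0.0615]
 rib y -0.08502330500038019 113
t 14.45 chest-frame TCP mm [-64.8617 269.5698 330.4994] roterr deg [-1.8895  0.0071 -0.1945] F chest [-0.0049  0.0567 -1.0996] w 0.267 q [ 0.4578  0.1538  1.5555 -0.0027  1.4344  0.6136]
```

```bash
python3 -c "
from workcell import *
print(finish_job())"
```

```text
the job is handed in; nothing more can be done
None
```

I opened the pane, took the long mount out end first, and handed the job in at about 14.5 s with the mount held still in the gripper.

**What I did**
- **Pane:** I pushed the rib with shut fingers until the force rose from about 2.5 N to about 22 N, which I took as the stop.
- **Grasp:** I gripped the long mount at 60 N, about 60 mm from its near end.
- **Withdrawal:** I tilted it to 17°, then 28°, slid it out along its own length past the fixed pane's edge, raised it and levelled it. The wrist force stayed under 2 N throughout, so nothing suggests it levered on the pane.

**Last checks**
- **Level:** the depth fits put the tilt at 0.0° from the top camera and −0.3° from the scene camera.
- **Height:** the underside is at about z = 0.33 m, roughly 230 mm above the rim. The core side is up and nothing touches the mount.
- **Grip:** the opening is steady at about 0.265.
- **Pane position:** the two cameras put the rib at chest y = −89 mm and −85 mm, 4 mm apart. I expected about −91 mm for fully open, so both read slightly short. I relied on the contact force and on the pane's edge being at y ≈ 0–1 mm.
- **Other things:** the short mount, logger, mug, loupe, block and brush looked undisturbed in the last picture. The ruler was outside that picture, so I did not check it at the end.

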